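# Check a test probe on its reference posts and present its tip to the camera

### The arm

A 6-joint arm with a two-finger parallel gripper is mounted at the origin on the work surface. World frame = base frame: x ahead of the robot, y to its left, z up, the work surface at z = 0. Lengths are in m, angles in rad, forces in N, time in s.
With the tool pointing down it reaches from about 0.4 to 0.825 m from the base axis. Payload 7 kg.
Tool frame: the origin (TCP) lies at the very end of the fingers, on their centre line; the grasp point (between the pads) lies 19 mm behind it (tcp_to_grasp is the distance from the TCP to the grasp point, in m); x points along the fingers, z is the direction in which the jaws open and shut, and the axes are right-handed (so a half turn about x gives the same grasp; the last joint's range is limited). The gripper opens to 88 mm and grips with 3 to 60 N. Pads are 19 mm wide; open, the fingers measure 130 mm over their backs; the gripper's body (78 mm by 193 mm) begins 47 mm behind the grasp point.
Start: joints at [1.548, 0.359, 0.012, 0, -1.224, -0.288], TCP at [0.206, 0.643, 0.227] pointing down, gripper open.
Joint ranges: [-3.07, 3.07], [-1.43, 2.12], [-1.02, 1.25], [-3.03, 1.67], [-3.05, -0], [-3.03, 3.03]. Speed limits (rad/s): [2.39, 2.39, 3.01, 3.14, 3.14, 3.14].

### API

Orientations are given as [roll, pitch, yaw] about the fixed x, y, z axes, in that order (R = Rz(yaw) Ry(pitch) Rx(roll)).
In Python, from station import get_state, grab_frame, job_done, tcp_to_grasp gives the robot as it stands. The module is installed in compiled form; this text tells all that it offers.
- The arm moves only by the shell command python3 -m crank 'ROWS' [FORCE]. ROWS is JSON, a list of rows, each a list of 7 numbers: the shift along the tool's x, y, z in m, then the turn, a rotation vector about the tool's x, y, z in rad, then the opening, from 0 (shut) to 1 (fully open). In form: [[x, y, z, wx, wy, wz, fingers], ...]. A call has 1 to 10 rows; each row is the pose to reach, as a shift and turn from the pose commanded when the call began, along the tool's axes at that moment; what a row does not reach only later rows make up. A row lasts 1/8 s, in which the tool goes at most 62.5 mm and 10.7 degrees, less where a joint would pass 70% of its speed; a pose out of reach is approached as far as the arm can. A call with a gripper value outside its range is refused whole. The fingers move at their own pace and stop on an object; FORCE is the grip in N (left out, the last holds). Time passes only in rows, so rows that repeat a pose let the fingers close. It gives the time, the measured TCP pose, the force and the opening at its end, in the units of the state.
- get_state(): the state, without advancing time (a new reading comes with each control period).
- grab_frame(name): name is "scene" or "top"; returns a dict with "pixels" (384x512x3 uint8, red, green, blue), "vfov" (degrees; the focal length in pixels is half the picture's height over the tangent of half this angle, whatever the lens; pixels are square), "cx", "cy" (the principal point, pixels), "extrinsics" (4x4, takes a point from world to camera coordinates). Camera axes: x right, y up, looking along -z (the intrinsics and any distortion apply to the point x, -y, -z); pixel columns grow to the right and rows downward; lengths in m; the calibration is good to about 2 mm. A picture is of the moment at which its call begins. There is no depth.
- job_done(): hands the job in, once; it reports no verdict.
The state is a dict: "t": time; "q": joint angles; "qd": joint speeds; "joint_efforts": joint torques, N m; "eef_pos": TCP position; "ee_rot": TCP orientation; "force": force on the tool from outside, world axes, zero at the start; "moment": the same for the moment, N m; "width": finger opening in m.
Only numpy, scipy, OpenCV 4.12 (cv2) and the standard library are available. Lean on these libraries where they do the work, as an engineer would, in place of code of your own. Each camera call takes 0.05 s, during which the arm holds its last target.

### The job

Draw the square-handled test probe out of the corked jar and check it: press its tip squarely down on the plunger of the round post, at least half of the plunger's travel, for a moment, then likewise on the square post. Then present the tip to the inspection camera: hold the probe in the air, pointing straight at the lens along its line of sight, with the tip 6 cm in front of the glass, and finish while still holding it there, steady and touching nothing else. Leave the jar standing and do not push the other things on the bench about.

Things in the scene. Friction and masses are not known exactly. Their poses are not given: they have to be found in the camera images.
- probe: test probe, 90 g. Origin: centre of the tip's flat end; z runs from tip to handle. Steel rod 8 mm thick (10 mm at the tip) up to z = 75 mm; 26 mm wide collar from 75 to 81 mm; black SQUARE handle, 24 x 24 mm, faces across x and y, from 81 to 161 mm. At the start upright in the holder jar, rod loose in the cork's bore, collar resting on the cork, origin 40 mm above the table
- holder: empty glass jar, 84 mm across, loose, 0.6 kg, its mouth stopped by a 51 mm wide cork with a 15 mm bore through the middle; the cork's top is 115 mm above the table. Origin: centre of the underside, z up. The probe must rise 75 mm to be clear of it
- round_post: round reference post, fixed, bare metal: 54 mm wide round foot (8 mm thick), 34 mm thick column, 38 mm high, with a round spring plunger standing 12 mm out of its top, so the untouched plunger's flat top is 50 mm above the origin. Origin: centre of the underside on the table, z up
- round_top (a point): centre of the top of the round post's plunger (24 mm across)
- round_plunger (a joint): how far the round plunger is pressed down, m: 0 up, 0.008 fully down; the spring takes 1.4 N to start and 5 N fully down
- square_post: square reference post, fixed, bare metal: 54 mm square foot (8 mm thick), 34 mm square column, 38 mm high, with a square spring plunger standing 12 mm out of its top, so the untouched plunger's flat top is 50 mm above the origin. Origin: centre of the underside on the table, z up
- square_top (a point): centre of the top of the square post's plunger (24 mm square)
- square_plunger (a joint): how far the square plunger is pressed down, m; the same spring and travel as the round one
- camera_head: small grey inspection camera with a black lens ring (56 mm across, pale ring light on its face) on a fixed low stand (80 mm wide). Origin: centre of the lens glass, 110 mm above the table; z points straight out of the lens, up and generally back towards the robot, 25 degrees from vertical
- focus (a point): the camera's focus point, in the air 60 mm straight out from the lens glass along its z axis (about 164 mm above the table)
- seed_jar: bystander, loose: small cork-stoppered glass jar of brown seed, 64 mm across, 115 mm high. Origin: centre of the underside, z up
- tall_jar: bystander, loose: cork-stoppered glass jar of yellow peas, 76 mm across, 135 mm high. Origin: centre of the underside, z up
- side_jar: bystander, loose: glass jar of green beans with a metal lid, 68 mm across, 120 mm high. Origin: centre of the underside, z up
- tin: bystander, loose: closed tin can, 72 mm across, 85 mm high. Origin: centre of the underside, z up
- cup: bystander, loose: open steel measuring cup, 70 mm across, 65 mm high. Origin: centre of the underside, z up
- spoon: bystander, loose: spoon with wooden handle and steel bowl lying flat, 190 mm long along its x. Origin: in the spoon, on the table
- stopper: bystander, loose: loose cork stopper standing upright, 44 mm across, 30 mm high. Origin: centre of the underside, z up

How it is judged:
By the outcome, as a careful person would: the job done as asked, in the order asked, and still so for the second after the job is handed in, while the arm keeps its last pose, push and grip.
It also fails if it takes over 58 s, if anything falls off the work surface, if the arm or the gripper's body presses on something with over 40 N, if the wrist force passes 120 N, or if a joint passes its speed limit or range.

## Working session

There is one attempt and no reset: what is moved stays moved. The work goes in short steps, Python scripts to look and compute and a shell command to move; the robot and the scene stay as the last step left them, time stands still between calls to the robot, and variables do not carry over. Pictures are saved under pics/ and viewed, and the job is handed in when it is done.

```bash
mkdir -p pics
python3 - <<'E'
from station import get_state, grab_frame, tcp_to_grasp
import cv2
print(tcp_to_grasp if not callable(tcp_to_grasp) else tcp_to_grasp())
print(get_state())
for n in ("scene","top"):
    f=grab_frame(n)
    cv2.imwrite(f"pics/{n}0.png",cv2.cvtColor(f["pixels"],cv2.COLOR_RGB2BGR))
    print(n,{k:v for k,v in f.items() if k!="pixels"})
E
```

```text
0.0188
{'t': 0.0, 'q': array([ 1.54810004e+00,  3.59409364e-01,  1.10780441e-02, -3.61318695e-04,
       -1.22411916e+00, -2.88108975e-01]), 'qd': array([ 0.00048198, -0.00037766,  0.00022369,  0.00115633, -0.00132166,
       -0.00041468]), 'joint_efforts': array([-4.82042105e-04, -5.82721674e+01,  2.93047446e+01,  6.99722752e+00,
        6.70033711e-03, -1.58403782e-04]), 'eef_pos': array([0.20629869, 0.64218804, 0.2256145 ]), 'ee_rot': array([ 0.08561242,  1.56910765, -1.79611221]), 'force': array([0.4050657 , 0.66664196, 0.0452796 ]), 'moment': array([ 0.01796247,  0.00246559, -0.02035212]), 'width': 0.08796227923924872}
scene {'vfov': 45.22691146347599, 'cx': 259.5267236234388, 'cy': 191.15892248585163, 'extrinsics': array([[ 0.81432069,  0.58034728,  0.00887934, -0.4334541 ],
       [-0.32340945,  0.44098603,  0.83722019,  0.10773551],
       [ 0.48196279, -0.68463739,  0.54679385, -1.5497508 ],
       [ 0.        ,  0.        ,  0.        ,  1.        ]])}
top {'vfov': 43.937699525564256, 'cx': 255.85807409559266, 'cy': 191.86929654511982, 'extrinsics': array([[ 0.02763372, -0.99958831, -0.00771931, -0.06989994],
       [ 0.99866683,  0.02726979,  0.04382838, -0.55049333],
       [-0.04359983, -0.00892016,  0.99900925, -1.48344839],
       [ 0.        ,  0.        ,  0.        ,  1.        ]])}
```

View pics/scene0.png

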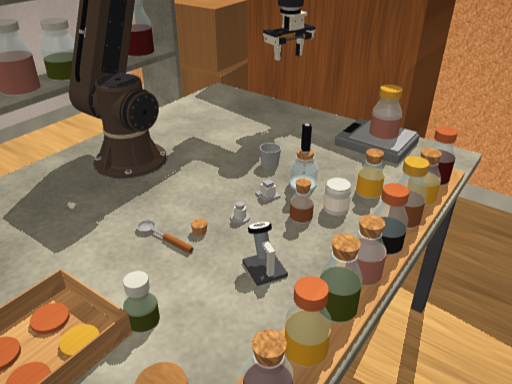

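View pics/top0.png

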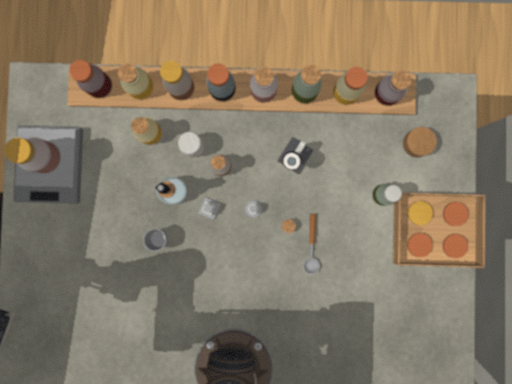

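```bash
cat > h.py <<'E'
import numpy as np, cv2
from station import get_state, grab_frame
from scipy.spatial.transform import Rotation as R
def foc(f): return 192/np.tan(np.radians(f["vfov"]/2))
def ray(f,uv):
    E=f["extrinsics"];F=foc(f)
    d=np.array([(uv[0]-f["cx"])/F,-(uv[1]-f["cy"])/F,-1.])
    Rm=E[:3,:3]; o=-Rm.T@E[:3,3]; d=Rm.T@d
    return o,d/np.linalg.norm(d)
def onz(f,uv,z):
    o,d=ray(f,uv); return o+d*(z-o[2])/d[2]
def proj(f,p):
    E=f["extrinsics"];F=foc(f); c=E[:3,:3]@np.asarray(p,float)+E[:3,3]
    return np.array([f["cx"]+F*c[0]/-c[2], f["cy"]-F*c[1]/-c[2]])
def tri(rs):
    A=np.zeros((3,3));b=np.zeros(3)
    for o,d in rs:
        M=np.eye(3)-np.outer(d,d);A+=M;b+=M@o
    p=np.linalg.solve(A,b)
    return p,[np.linalg.norm((np.eye(3)-np.outer(d,d))@(p-o)) for o,d in rs]
def crop(f,name,x0,y0,w,h,s):
    im=cv2.cvtColor(f["pixels"],cv2.COLOR_RGB2BGR)[y0:y0+h,x0:x0+w]
    im=cv2.resize(im,None,fx=s,fy=s,interpolation=cv2.INTER_CUBIC)
    st=10
    for x in range((x0//st+1)*st,x0+w,st):
        cv2.line(im,((x-x0)*s,0),((x-x0)*s,6),(0,0,255),1); cv2.putText(im,str(x),((x-x0)*s-8,16),0,.32,(0,0,255),1)
    for y in range((y0//st+1)*st,y0+h,st):
        cv2.line(im,(0,(y-y0)*s),(6,(y-y0)*s),(0,0,255),1); cv2.putText(im,str(y),(8,(y-y0)*s+4),0,.32,(0,0,255),1)
    cv2.imwrite("pics/"+name,im)
E
python3 - <<'E'
from h import *
import pickle
fs={n:grab_frame(n) for n in("scene","top")}
pickle.dump(fs,open("f0.pkl","wb"))
crop(fs["top"],"t1.png",135,120,190,140,4)
crop(fs["scene"],"s1.png",220,110,130,100,6)
crop(fs["scene"],"s2.png",215,170,100,120,5)
for p in [(0,0,0),(0.206,.642,.2256)]: print(proj(fs["scene"],p),proj(fs["top"],p))
E
```

```text
[130.60367399 159.11495219] [233.43081435 368.49401161]
[287.9357281   57.28248126] [ -8.78355682 310.55229842]
```

View pics/t1.png

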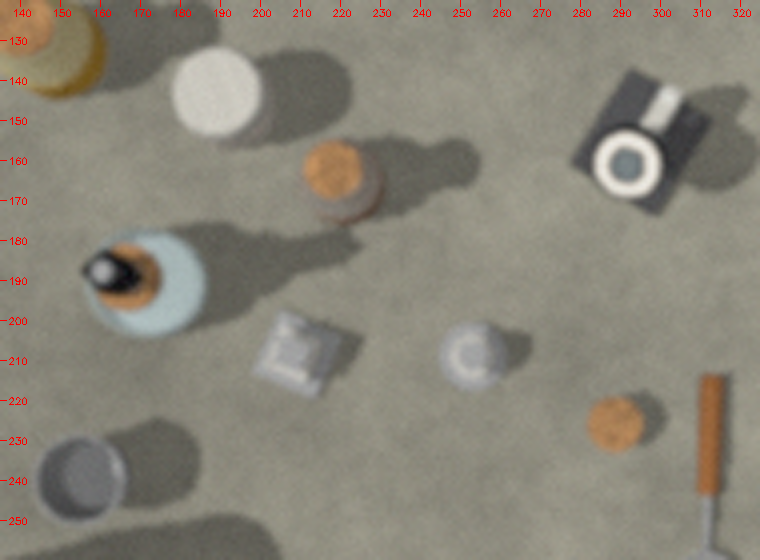

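View pics/s1.png

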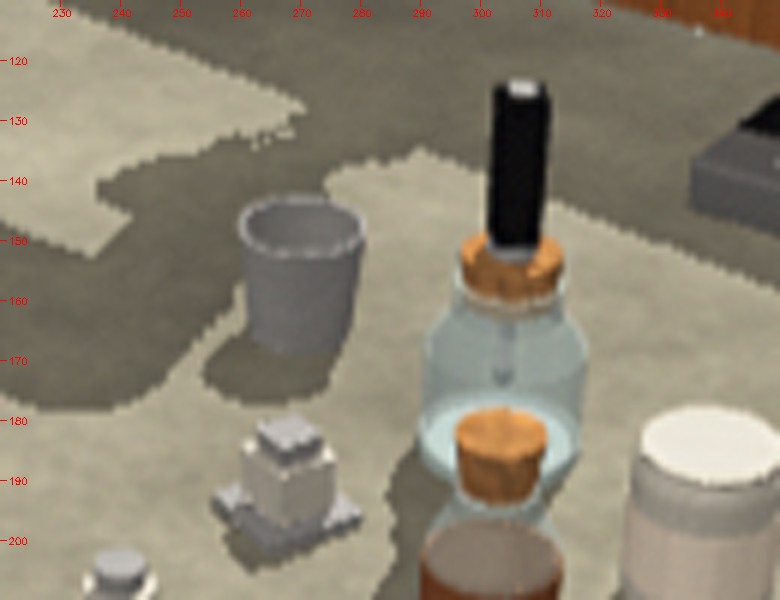

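View pics/s2.png

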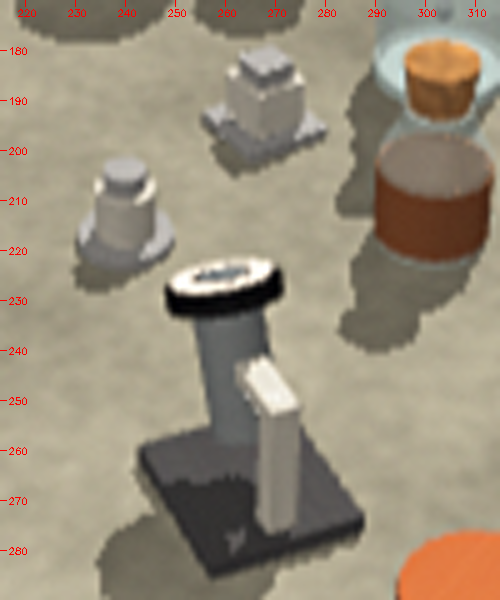

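Run:
```python
from h import *
import pickle
fs=pickle.load(open("f0.pkl","rb"))
crop(fs["top"],"t2.png",150,170,80,60,10)
crop(fs["top"],"t3.png",235,130,80,90,8)
crop(fs["scene"],"s3.png",285,115,45,55,14)
```

```text
(no output)
```

View pics/t2.png

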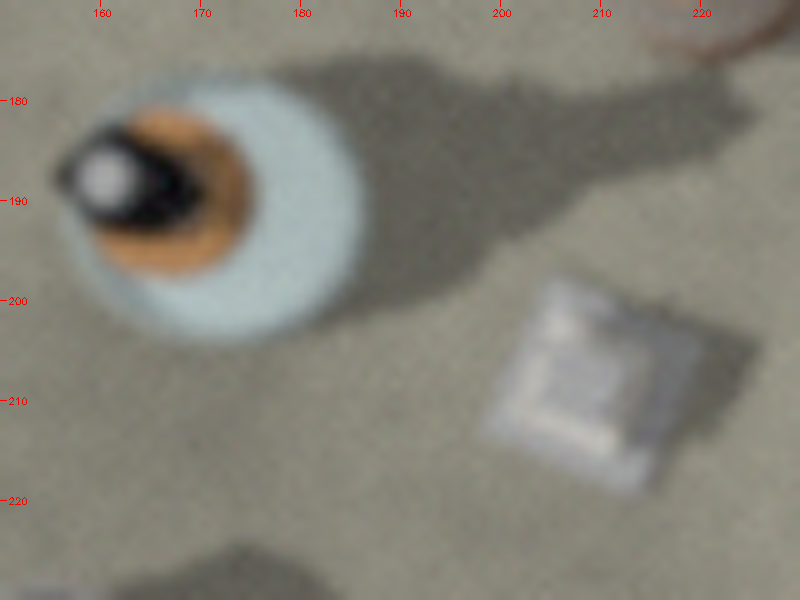

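View pics/t3.png

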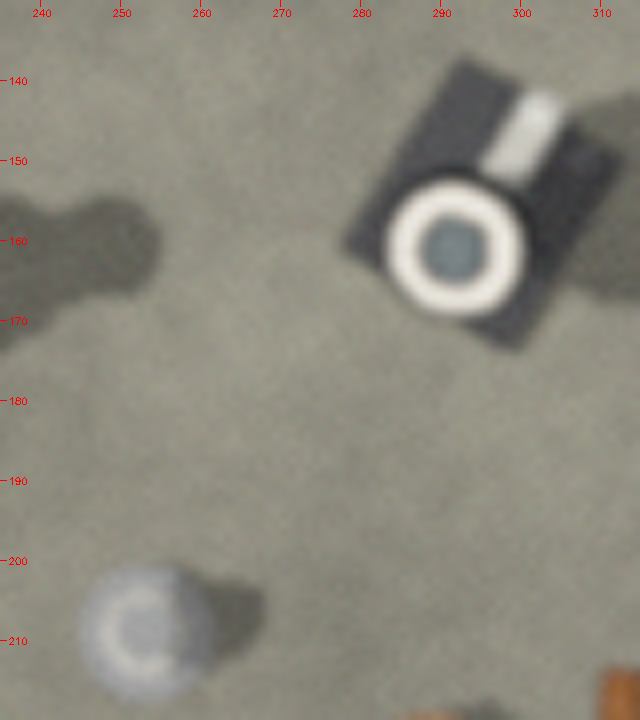

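View pics/s3.png

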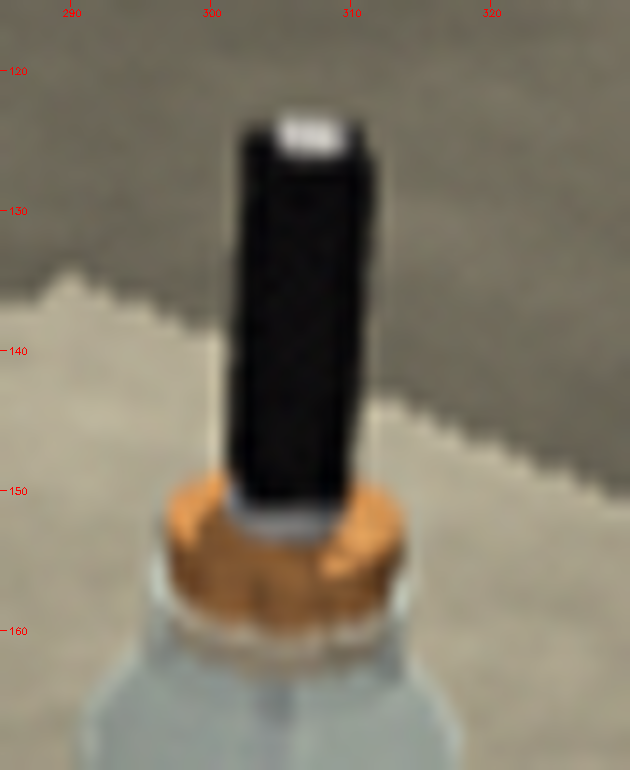

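Run:
```python
from h import *
import pickle
fs=pickle.load(open("f0.pkl","rb"));S,T=fs["scene"],fs["top"]
print("probe top",tri([ray(S,(306.8,124.2)),ray(T,(160.0,187.5))]), onz(S,(306.8,124.2),.201),onz(T,(160,187.5),.201))
print("sq",onz(S,(267.5,181.7),.05),onz(T,(207.3,207.5),.05))
print("rd",onz(S,(239.2,203.4),.05),onz(T,(252.5,208.0),.05))
print("lens",tri([ray(S,(258.8,224.5)),ray(T,(291.3,160.6))]),onz(S,(258.8,224.5),.11),onz(T,(291.3,160.6),.11))
# dark handle mask in both
for n,f,(x0,y0,w,h) in(("s",S,(290,115,35,40)),("t",T,(150,175,30,25))):
    g=f["pixels"][y0:y0+h,x0:x0+w].max(2); print(n); 
    print("\n".join(" ".join("%3d"%v for v in r) for r in (g[8:34:3,8:26] if n=="s" else g[4:22,2:24])))
# stand
g=T["pixels"][130:180,270:320].astype(int)
m=((g.max(2)<88)&(g.max(2)-g.min(2)<14)).astype(np.uint8)
# predicted handle widths
p=np.array([.66,.2,.16])
```

```text
probe top (array([0.54857639, 0.20688513, 0.20264447]), [np.float64(0.0001422777027650869), np.float64(0.00014227770276497998)]) [0.54675468 0.20989998 0.201     ] [0.54877328 0.20731332 0.201     ]
sq [0.4974818  0.08810332 0.05      ] [0.49863829 0.09207992 0.05      ]
rd [ 0.49878265 -0.04863437  0.05      ] [ 0.50092096 -0.0461976   0.05      ]
lens (array([ 0.64226794, -0.15773228,  0.10991874]), [np.float64(0.0006857070300988105), np.float64(0.0006857070300988736)]) [ 0.64181112 -0.15827193  0.11      ] [ 0.64280689 -0.15731349  0.11      ]
s
110 112 113 114 104  98 105 151 150 150 141 112  95 111 116 117 118 116
111 110 112 114  41  12  19  40  59  59  56  32  20  58 115 115 113 112
113 114 115 119  38   9  14  12   9  12  14  13  11  40 121 125 122 122
111 109 113 105  24  12  13  15  13  14  16  11  13  63 121 124 121 123
104 102 106  82  21  11  10  16  13  16  14   8  17  84 111 111 111 112
138 139 141  67  12   7  14  14  13  16  13   9  24 111 110 108 110 112
179 183 185  69   9  11  14  12  15  15  12  10  37 109 107 105 109 109
178 180 182  63   9  11  13  15  15  11  
[... 988 characters left out ...]
 145 143 130 107 104 116 145 151 137 105  66  38  24  19  19  25  33  69 100 112 109
140 144 144 141 133 116  96 107 114 104  70  50  23  24  29  24  27  53  82 101 109 106
144 142 140 141 147 134 101  77  66  58  47  22  20  17  25  41  50  81 102 114 111 105
139 137 137 140 150 146 121  94  73  60  46  42  35  36  49  71  90 102 119 126 126 112
137 136 134 138 148 150 140 132 122 113 102  94  84  91  96 112 118 126 146 150 143 133
140 137 133 137 141 150 152 144 149 154 152 149 142 146 146 150 155 157 165 161 150 145
139 139 135 136 140 150 153 145 150 163 172 170 167 172 171 168 169 173 167 156 150 157
144 140 135 134 139 143 155 147 141 150 162 165 168 168 169 171 169 169 163 161 156 171
```

Run:
```python
from h import *
import pickle
fs=pickle.load(open("f0.pkl","rb"));S,T=fs["scene"],fs["top"]
o,_=ray(S,(0,0)); p=np.array([.5475,.2085,.165]); d=p-o; print("scene cam",o, "az",np.degrees(np.arctan2(d[1],d[0])))
E=S["extrinsics"]; dep=-(E[:3,:3]@p+E[:3,3])[2]; print("depth",dep,"mm/px",1e3*dep/foc(S))
# subpixel handle width per row in scene
g=S["pixels"].max(2).astype(float)
for y in range(128,147,3):
    r=g[y,290:325]; 
    L=np.interp(0,[0],[0]); i=np.where(r<60)[0]; a,b=i[0],i[-1]
    l=r[a-3]; ll=a-1+ (r[a-1]-(l+12)/2)/(r[a-1]-r[a]+1e-9) if r[a-1]>(l+12)/2 else a-2+(r[a-2]-(l+12)/2)/(r[a-2]-r[a-1])
    h=r[b+3]; t=(h+12)/2
    rr=b+(t-r[b])/(r[b+1]-r[b]) if r[b+1]>t else b+1+(t-r[b+1])/(r[b+2]-r[b+1])
    w=rr-ll; print(y,round(290+ll,2),round(290+rr,2),"w mm",round(w*1e3*dep/foc(S),1), "axis x",290+(ll+rr)/2)
q=[onz(T,c,.201)[:2] for c in((155.3,187.6),(161,182),(161.2,193))]
print(q,[np.degrees(np.arctan2(*(q[i]-q[0])[::-1])) for i in(1,2)])
Rt=R.from_euler("xyz",get_state()["ee_rot"]).as_matrix(); print(Rt.round(3))
```

```text
scene cam [ 1.13473555 -0.85697329  0.76104465] az 118.86135446969584
depth 1.3384020820058369 mm/px 2.9036033006229918
128 301.76 311.31 w mm 27.7 axis x 306.5339831401423
131 301.61 311.1 w mm 27.6 axis x 306.3592375366534
134 301.41 310.7 w mm 27.0 axis x 306.05551609848163
137 301.24 310.54 w mm 27.0 axis x 305.8899204244011
140 300.92 310.38 w mm 27.4 axis x 305.6484375
143 300.73 310.24 w mm 27.6 axis x 305.4848644003056
146 300.67 309.81 w mm 26.5 axis x 305.24052292478035
[array([0.54814582, 0.22024024]), array([0.5639865 , 0.20511208]), array([0.53374039, 0.20346032])] [np.float64(-43.681986203248755), np.float64(-130.64583705173584)]
[[-0.     0.952 -0.306]
 [-0.001 -0.306 -0.952]
 [-1.     0.     0.001]]
```

Run:
```python
from h import *
import pickle
fs=pickle.load(open("f0.pkl","rb"));S,T=fs["scene"],fs["top"]
def az(f,a,b,z):
    d=(onz(f,b,z)-onz(f,a,z))[:2]; return np.degrees(np.arctan2(d[1],d[0])), np.linalg.norm(d)
# corners by hand top view (label-0.5)
c=dict(a=(292.2,137),b=(312.5,149.3),c=(299.5,173.8),d=(277.0,160.3))
for p,q in("ab","bc","dc","ad"): print("top",p,q,az(T,c[p],c[q],.01))
# scene corners from s2
s=dict(L=(242,258.5),F=(256.5,285.2),Rr=(286.5,273.5))
print("scene LF",az(S,s["L"],s["F"],.008),"FR",az(S,s["F"],s["Rr"],.008))
# sub-pixel edge fit in top: line fits from gradient along edges
g=cv2.cvtColor(T["pixels"],cv2.COLOR_RGB2GRAY).astype(np.float32)
def edge(p,q,lo=.12,hi=.88,r=4):
    p=np.array(p);q=np.array(q);t=(q-p)/np.linalg.norm(q-p);n=np.array([-t[1],t[0]]);pts=[]
    for u in np.linspace(lo,hi,25):
        m=p+(q-p)*u; ss=np.linspace(-r,r,41)
        xs=(m[0]+ss*n[0]).astype(np.float32)[None];ys=(m[1]+ss*n[1]).astype(np.float32)[None]
        v=cv2.GaussianBlur(cv2.remap(g,xs,ys,cv2.INTER_CUBIC),(9,1),2)[0]
        k=np.argmax(np.abs(np.gradient(v))); pts.append(m+ss[k]*n)
    pts=np.array(pts,np.float32); l=cv2.fitLine(pts,cv2.DIST_HUBER,0,.01,.01).ravel()
    A=l[2:]-l[:2]*8;B=l[2:]+l[:2]*8
    return az(T,A,B,.01)[0]
print("ad",edge(c["a"],c["d"]),"ab",edge(c["a"],c["b"],.1,.5),"bc",edge(c["b"],c["c"]),"dc lower",edge(c["d"],c["c"],.75,.95))
# pale bracket: long axis
m=((g>165)).astype(np.uint8); m[:136]=0;m[153:]=0;m[:,:290]=0;m[:,312:]=0
pts=cv2.findNonZero(m); l=cv2.fitLine(pts,cv2.DIST_L2,0,.01,.01).ravel(); print("bracket",az(T,l[2:],l[2:]+l[:2]*8,.06),len(pts),l)
```

```text
top a b (np.float64(-119.899842969709), np.float64(0.07490188389765495))
top b c (np.float64(153.52344266275725), np.float64(0.08778892554639203))
top d c (np.float64(-119.55178094493232), np.float64(0.08263593332752296))
top a d (np.float64(148.4815441911899), np.float64(0.08816945509532985))
scene LF (np.float64(-32.88950952639775), np.float64(0.09733013168588961)) FR (np.float64(64.46680444250553), np.float64(0.0802806149852502))
ad -18.040291223067868 ab -113.69903065719535 bc -25.964359541629836 dc lower -111.8557073971889
bracket (np.float64(-32.014240715063394), np.float64(0.024536221201960272)) 49 [  0.5529644  -0.8332049 300.2857    146.28572  ]
```

```bash
cat >> h.py <<'E'
def goal(az_jaw, axis=(0,0,-1.)):
    "tool rotation: x along axis, z (jaws) with heading az_jaw projected perpendicular"
    x=np.array(axis,float);x/=np.linalg.norm(x)
    z=np.array([np.cos(np.radians(az_jaw)),np.sin(np.radians(az_jaw)),0]);z-=x*(x@z);z/=np.linalg.norm(z)
    return np.c_[x,np.cross(z,x),z]
def delta(p,Rg,s=None):
    s=s or get_state(); Rt=R.from_euler("xyz",s["ee_rot"]).as_matrix()
    return (Rt.T@(np.asarray(p)-s["eef_pos"])).round(4), R.from_matrix(Rt.T@Rg).as_rotvec().round(4)
def show():
    s=get_state();Rt=R.from_euler("xyz",s["ee_rot"]).as_matrix()
    print("t",round(s["t"],2),"pos",s["eef_pos"].round(4),"toolx",Rt[:,0].round(3),"jaw az",np.degrees(np.arctan2(Rt[1,2],Rt[0,2])).round(1),"q",s["q"].round(3),"F",s["force"].round(2),"w",round(s["width"],4))
E
python3 - <<'E'
from h import *
print(delta((.548,.2085,.25),goal(-138)))
E
```

```text
(array([-0.0237,  0.458 ,  0.3086]), array([ 5.269e-01,  9.000e-04, -4.000e-04]))
```

```bash
python3 -m crank '[[-0.024,0.05,0.034,0.06,0,0,1],[-0.024,0.1,0.068,0.12,0,0,1],[-0.024,0.15,0.102,0.18,0,0,1],[-0.024,0.2,0.136,0.24,0,0,1],[-0.024,0.25,0.17,0.3,0,0,1],[-0.024,0.3,0.204,0.36,0,0,1],[-0.024,0.35,0.238,0.42,0,0,1],[-0.024,0.4,0.272,0.48,0,0,1],[-0.024,0.45,0.306,0.527,0,0,1],[-0.024,0.458,0.308,0.527,0,0,1]]' 35
python3 - <<'E'
from h import *
show()
f=grab_frame("scene");crop(f,"s10.png",250,60,120,100,6)
f=grab_frame("top");crop(f,"t10.png",110,140,120,100,6)
E
```

```text
t: 1.45
eef_pos: [0.5498, 0.2062, 0.2502]
ee_rot: [0.259, 1.57, -2.154]
force: [0.5, -0.6, -0.4]
width: 0.0877
t 1.45 pos [0.5498 0.2062 0.2502] toolx [-0.    -0.001 -1.   ] jaw az -138.3 q [ 0.692  0.201 -0.152  0.    -1.219  0.036] F [ 0.46 -0.62 -0.42] w 0.0877
```

View pics/s10.png

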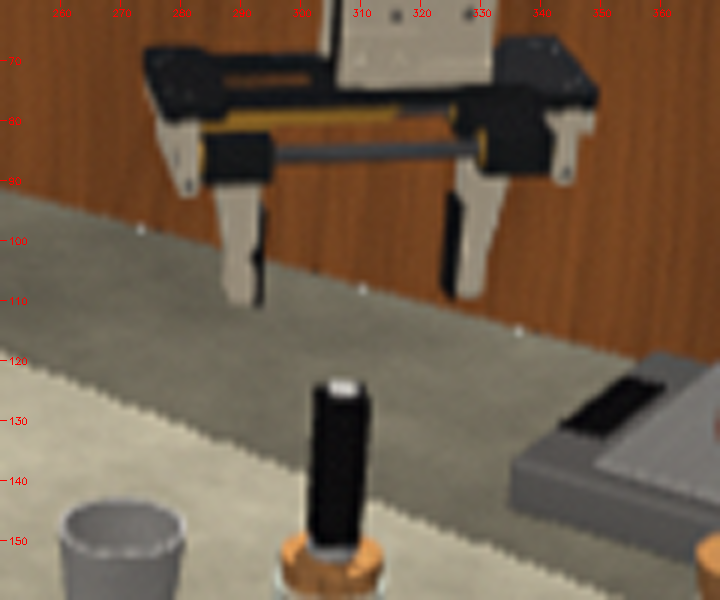

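View pics/t10.png

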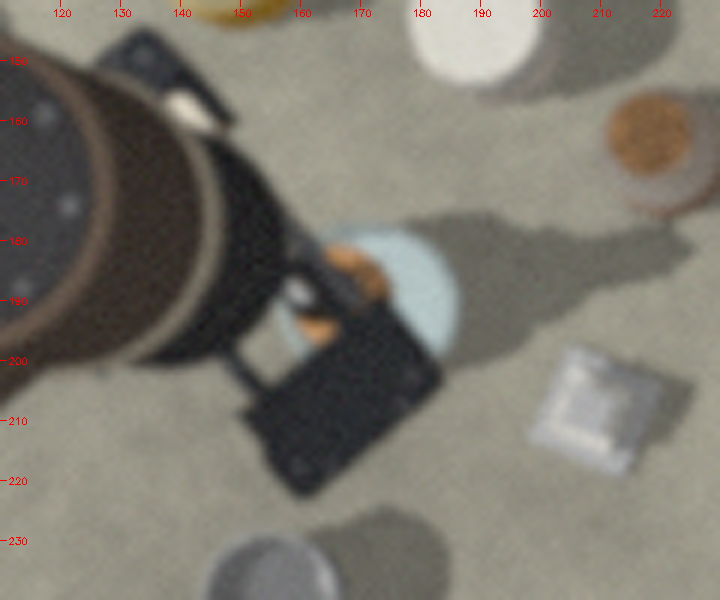

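Run:
```python
from h import *
import pickle
fs=pickle.load(open("f0.pkl","rb"));S,T=fs["scene"],fs["top"]
p=get_state()["eef_pos"];print(proj(S,p),proj(S,(p[0],p[1],.201)),proj(S,(.548,.2085,.201)))
print(delta((.548,.2085,.149),goal(-138)))
```

```text
[308.30137858 108.49567818] [307.15429594 124.57110724] [306.92636932 124.47748102]
(array([ 0.1011, -0.0007,  0.0005]), array([-0.0022,  0.0006,  0.0001]))
```

```bash
python3 -m crank '[[0.04,0,0,0,0,0,1],[0.08,-0.0005,0.0005,0,0,0,1],[0.101,-0.0005,0.0005,0,0,0,1],[0.101,-0.0005,0.0005,0,0,0,1]]' 8
python3 - <<'E'
from h import *
show()
f=grab_frame("scene");crop(f,"s11.png",250,80,120,100,6)
E
```

```text
t: 2.05
eef_pos: [0.546, 0.2099, 0.148]
ee_rot: [-0.145, 1.567, -2.552]
force: [-0.3, -1.0, 0.7]
width: 0.0876
t 2.05 pos [0.546  0.2099 0.148 ] toolx [-0.003 -0.002 -1.   ] jaw az -137.9 q [ 0.701  0.277 -0.296 -0.    -1.001  0.034] F [-0.3  -0.96  0.72] w 0.0876
```

View pics/s11.png

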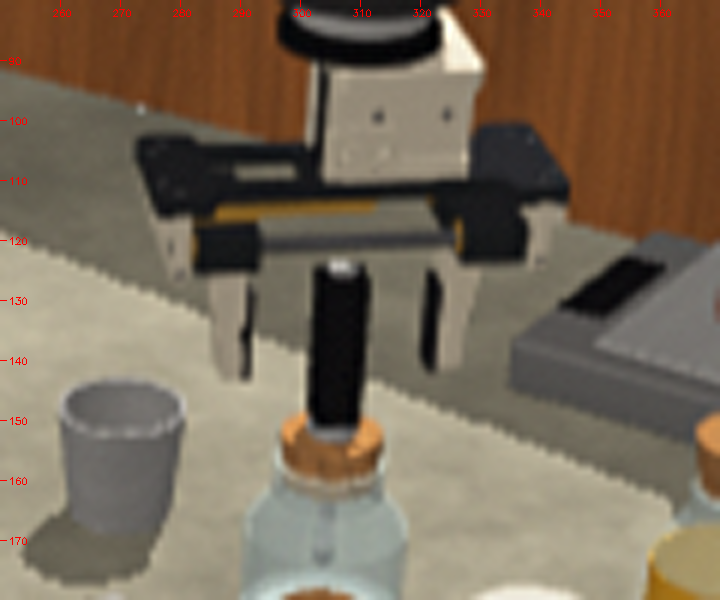

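```bash
python3 -m crank '[[0,0,0,0,0,0,0.5],[0,0,0,0,0,0,0],[0,0,0,0,0,0,0],[0,0,0,0,0,0,0],[0,0,0,0,0,0,0],[0,0,0,0,0,0,0]]' 8
python3 - <<'E'
from h import *
show()
E
```

```text
t: 2.85
eef_pos: [0.5476, 0.2093, 0.1495]
ee_rot: [0.144, 1.571, -2.264]
force: [-0.3, -0.1, -0.1]
width: 0.0333
t 2.85 pos [0.5476 0.2093 0.1495] toolx [-0. -0. -1.] jaw az -138.0 q [ 0.698  0.276 -0.294  0.    -1.001  0.035] F [-0.33 -0.13 -0.1 ] w 0.0333
```

```bash
python3 -m crank '[[0,0,0,0,0,0,0],[0,0,0,0,0,0,0],[0,0,0,0,0,0,0],[0,0,0,0,0,0,0]]' 8
python3 - <<'E'
from h import *
show()
f=grab_frame("scene");crop(f,"s12.png",270,100,80,80,8)
E
```

```text
t: 3.35
eef_pos: [0.5475, 0.2093, 0.1495]
ee_rot: [0.111, 1.571, -2.298]
force: [0.3, -0.1, -0.2]
width: 0.0237
t 3.35 pos [0.5475 0.2093 0.1495] toolx [-0. -0. -1.] jaw az -138.0 q [ 0.698  0.276 -0.294  0.    -1.001  0.035] F [ 0.25 -0.11 -0.25] w 0.0237
```

View pics/s12.png

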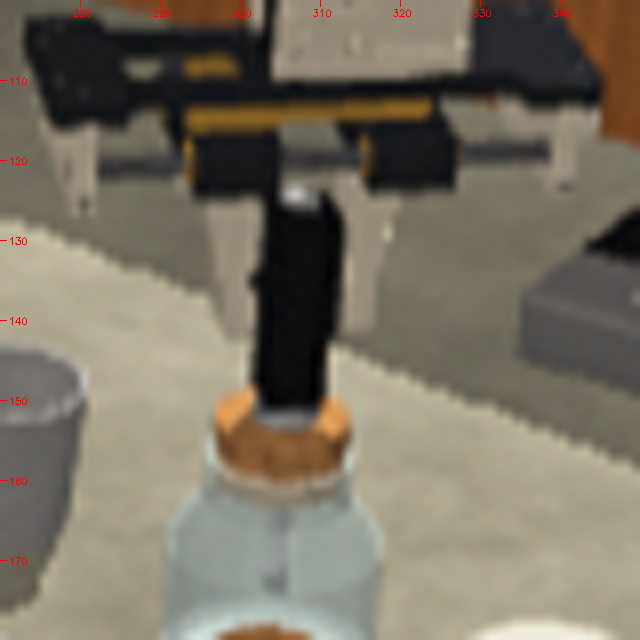

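```bash
python3 -m crank '[[0,0,0,0,0,0,0],[0,0,0,0,0,0,0],[-0.01,0,0,0,0,0,0],[-0.03,0,0,0,0,0,0],[-0.055,0,0,0,0,0,0],[-0.08,0,0,0,0,0,0],[-0.1,0,0,0,0,0,0],[-0.11,0,0,0,0,0,0]]' 40
python3 - <<'E'
from h import *
show()
f=grab_frame("scene");crop(f,"s13.png",250,60,120,130,5)
E
```

```text
t: 4.4
eef_pos: [0.548, 0.2097, 0.2613]
ee_rot: [3.057, 1.568, 0.649]
force: [-0.1, 0.3, -1.0]
width: 0.024
t 4.4 pos [0.548  0.2097 0.2613] toolx [ 0.002  0.001 -1.   ] jaw az -138.0 q [ 0.699  0.192 -0.137  0.    -1.239  0.035] F [-0.14  0.28 -1.03] w 0.024
```

View pics/s13.png

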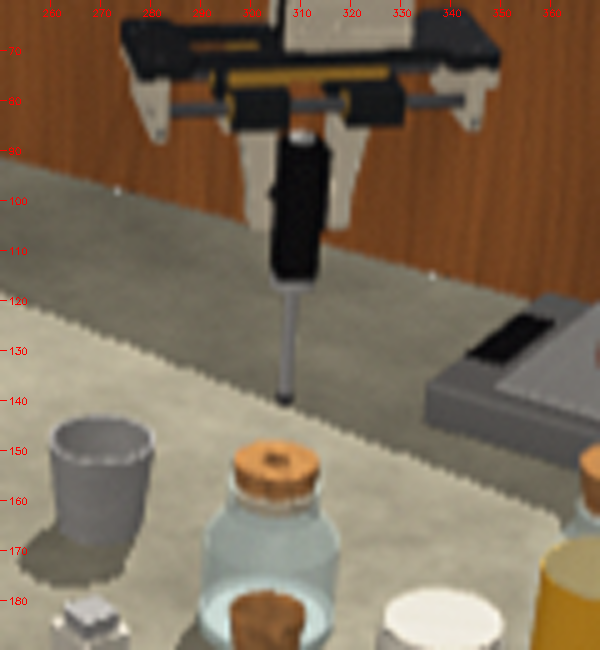

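Run:
```python
from h import *
s=get_state();p=s["eef_pos"]
S=grab_frame("scene");T=grab_frame("top")
for dz in(.051,-.0285,-.1095): print(dz,proj(S,p+[0,0,dz]),proj(T,p+[0,0,dz]))
crop(S,"s14.png",290,75,35,75,10);crop(T,"t14.png",110,150,120,90,6)
print(p)
```

```text
0.051 [309.9055765   86.72863634] [149.72162254 185.32326714]
-0.0285 [307.97278805 113.79122698] [156.55714215 187.03051579]
-0.1095 [306.13195732 139.56624053] [162.69862349 188.5644205 ]
[0.54824092 0.20973178 0.26203344]
```

View pics/s14.png

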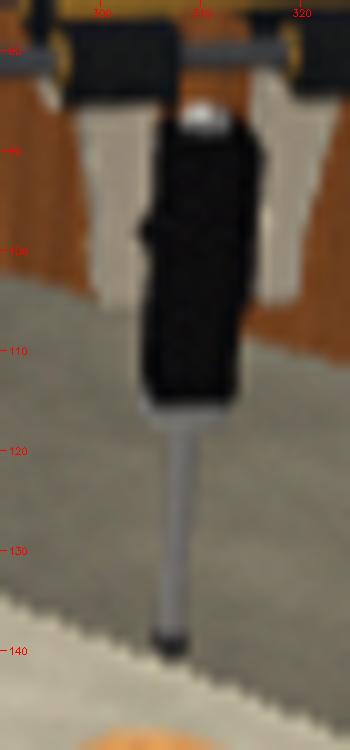

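View pics/t14.png

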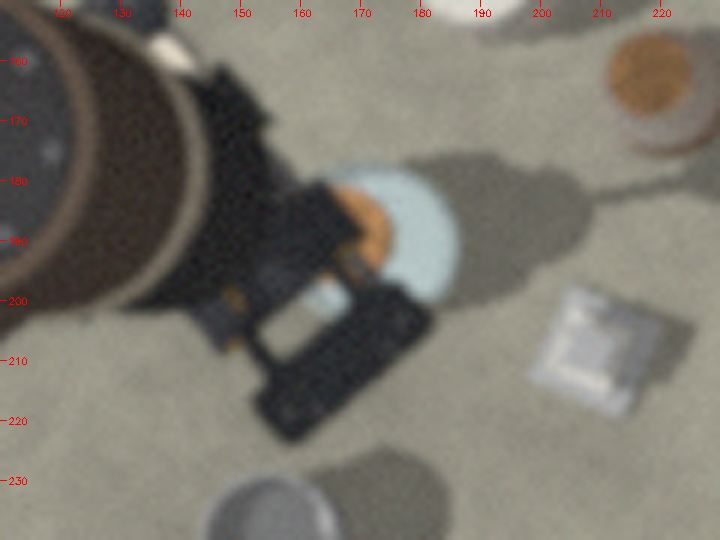

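Run:
```python
from h import *
print(delta((.4998,-.0474,.262),goal(-138)));print(delta((.4998,-.0474,.175),goal(-138)))
```

```text
(array([-0.0025,  0.159 ,  0.2074]), array([-0.    , -0.0006,  0.0002]))
(array([0.0845, 0.159 , 0.2074]), array([-0.    , -0.0006,  0.0002]))
```

```bash
python3 -m crank '[[0,0.02,0.026,0,0,0,0],[0,0.055,0.072,0,0,0,0],[0,0.09,0.117,0,0,0,0],[0,0.125,0.163,0,0,0,0],[0,0.15,0.196,0,0,0,0],[0.01,0.159,0.2075,0,0,0,0],[0.04,0.159,0.2075,0,0,0,0],[0.065,0.159,0.2075,0,0,0,0],[0.082,0.159,0.2075,0,0,0,0],[0.085,0.159,0.2075,0,0,0,0]]'
python3 - <<'E'
from h import *
S=grab_frame("scene");T=grab_frame("top")
show();p=get_state()["eef_pos"]
print(proj(S,p+[0,0,-.1095]),proj(T,p+[0,0,-.1095]))
crop(S,"s15.png",210,140,70,90,8);crop(T,"t15.png",180,150,120,90,6)
E
```

```text
t: 5.8
eef_pos: [0.4986, -0.0475, 0.1725]
ee_rot: [-0.55, 1.567, -2.958]
force: [0.2, -0.0, -1.3]
width: 0.024
t 5.9 pos [ 0.4997 -0.0474  0.1741] toolx [-0.001 -0.    -1.   ] jaw az -138.0 q [ 0.297  0.117 -0.438  0.    -1.017  0.436] F [-0.75  0.29 -0.86] w 0.024
[239.64671428 198.8549755 ] [252.82582603 208.38155587]
```

View pics/s15.png

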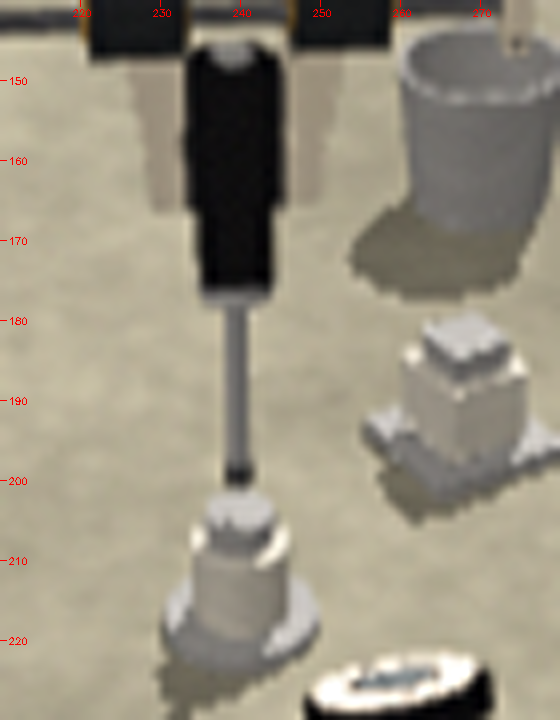

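View pics/t15.png

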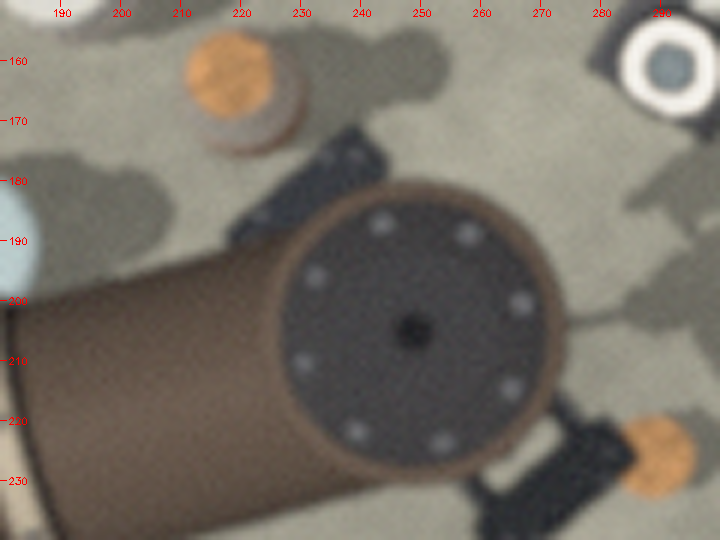

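```bash
python3 -m crank '[[0.008,0,0,0,0,0,0],[0.013,0,0,0,0,0,0],[0.016,0,0,0,0,0,0],[0.018,0,0,0,0,0,0],[0.02,0,0,0,0,0,0],[0.0205,0,0,0,0,0,0],[0.0205,0,0,0,0,0,0],[0.0205,0,0,0,0,0,0]]'
python3 - <<'E'
from h import *
S=grab_frame("scene")
show();show()
crop(S,"s16.png",210,140,70,90,8)
show()
E
```

```text
t: 6.9
eef_pos: [0.4998, -0.0476, 0.1542]
ee_rot: [2.176, 1.571, -0.232]
force: [-2.1, 0.2, 2.6]
width: 0.0239
t 6.95 pos [ 0.4997 -0.0477  0.1542] toolx [ 0. -0. -1.] jaw az -138.0 q [ 0.297  0.137 -0.466  0.    -0.969  0.436] F [-2.03  0.97  2.3 ] w 0.0238
t 6.95 pos [ 0.4997 -0.0477  0.1542] toolx [ 0. -0. -1.] jaw az -138.0 q [ 0.297  0.137 -0.466  0.    -0.969  0.436] F [-2.03  0.97  2.3 ] w 0.0238
t 6.95 pos [ 0.4997 -0.0477  0.1542] toolx [ 0. -0. -1.] jaw az -138.0 q [ 0.297  0.137 -0.466  0.    -0.969  0.436] F [-2.03  0.97  2.3 ] w 0.0238
```

View pics/s16.png

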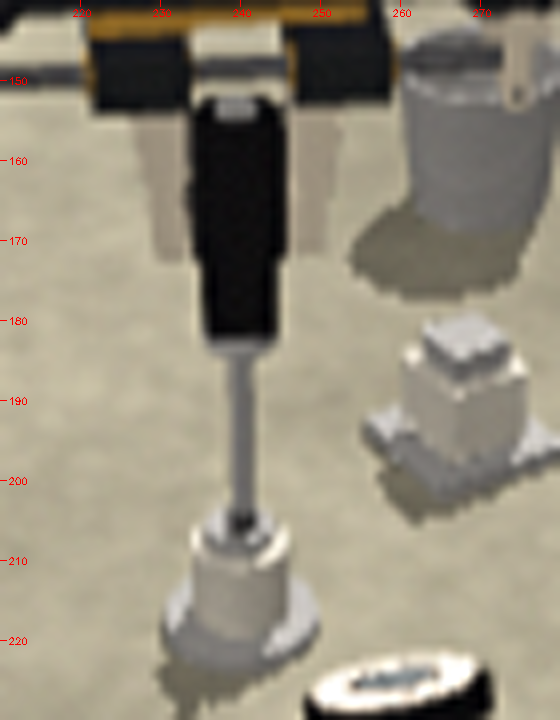

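```bash
python3 -m crank '[[0.001,0,0,0,0,0,0],[0.0017,0,0,0,0,0,0],[0.0017,0,0,0,0,0,0],[0.0017,0,0,0,0,0,0],[0.0017,0,0,0,0,0,0]]'
python3 - <<'E'
from h import *
show()
S=grab_frame("scene")
crop(S,"s17.png",220,170,50,60,12)
show()
E
```

```text
t: 7.58
eef_pos: [0.4998, -0.0477, 0.1524]
ee_rot: [0.627, 1.571, -1.781]
force: [-2.6, -0.5, 3.4]
width: 0.0237
t 7.58 pos [ 0.4998 -0.0477  0.1524] toolx [-0. -0. -1.] jaw az -138.0 q [ 0.297  0.138 -0.468  0.    -0.964  0.436] F [-2.64 -0.53  3.37] w 0.0237
t 7.62 pos [ 0.4998 -0.0477  0.1524] toolx [-0. -0. -1.] jaw az -138.0 q [ 0.297  0.138 -0.468  0.    -0.964  0.436] F [-2.25  0.71  2.79] w 0.024
```

View pics/s17.png

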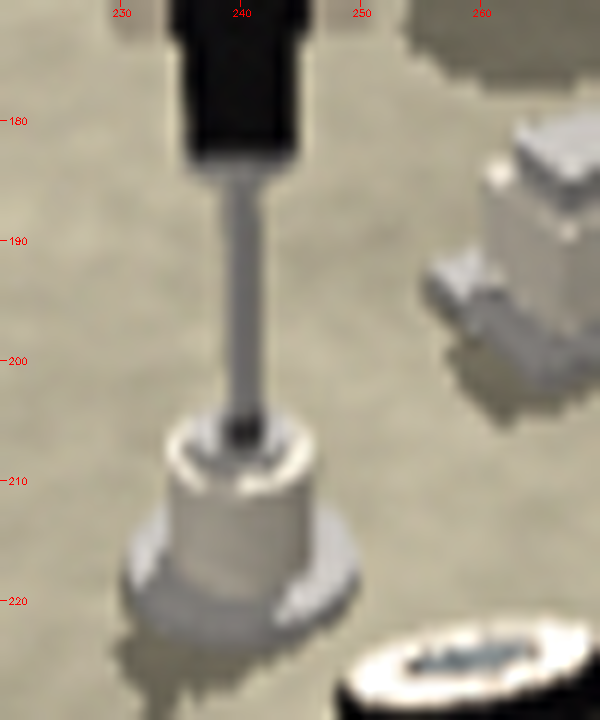

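```bash
python3 - <<'E'
from h import *
print(delta((.4981,.0901,.19),goal(-138)));print(delta((.4981,.0901,.174),goal(-138)))
E
python3 -m crank '[[-0.005,0,0,0,0,0,0],[-0.012,0,0,0,0,0,0],[-0.025,0,0,0,0,0,0],[-0.038,0,0,0,0,0,0],[-0.038,0,0,0,0,0,0]]'
python3 - <<'E'
from h import *
S=grab_frame("scene")
show();p=get_state()["eef_pos"];print([proj(S,p+[0,0,d]) for d in(.051,-.1095)])
crop(S,"s18.png",220,120,50,90,8)
print(delta((.4981,.0901,.19),goal(-138)));print(delta((.4981,.0901,.170),goal(-138)))
E
```

```text
(array([-0.0376, -0.1035, -0.0909]), array([-0.,  0., -0.]))
(array([-0.0216, -0.1035, -0.0909]), array([-0.,  0., -0.]))
t: 8.25
eef_pos: [0.5007, -0.0475, 0.1919]
ee_rot: [2.606, 1.568, 0.198]
force: [-0.1, -0.3, -0.9]
width: 0.0239
t 8.3 pos [ 0.5001 -0.0475  0.191 ] toolx [ 0.001  0.001 -1.   ] jaw az -138.0 q [ 0.297  0.1   -0.415 -0.    -1.054  0.436] F [-0.16 -0.45 -2.6 ] w 0.0241
[array([238.72138415, 139.7113591 ]), array([239.67052775, 193.66834593])]
(array([ 0.0011, -0.1036, -0.0906]), array([-0.0002, -0.0015, -0.0006]))
(array([ 0.0211, -0.1036, -0.0905]), array([-0.0002, -0.0015, -0.0006]))
```

View pics/s18.png

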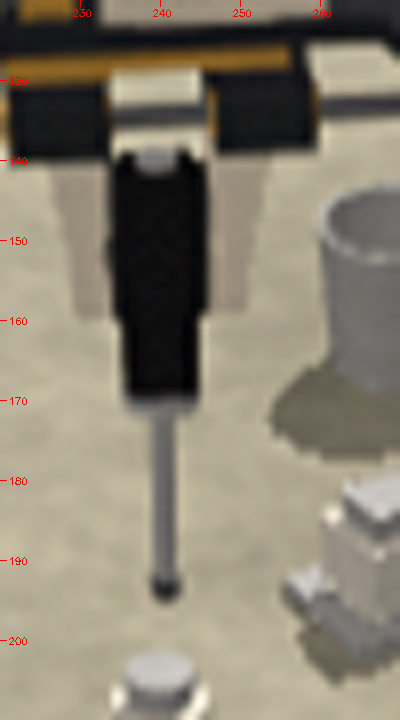

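```bash
python3 -m crank '[[0,-0.02,-0.0175,0,0,0,0],[0,-0.05,-0.0437,0,0,0,0],[0,-0.08,-0.07,0,0,0,0],[0,-0.098,-0.0857,0,0,0,0],[0.002,-0.1036,-0.0906,0,0,0,0],[0.014,-0.1036,-0.0906,0,0,0,0],[0.02,-0.1036,-0.0906,0,0,0,0],[0.02,-0.1036,-0.0906,0,0,0,0]]'
python3 - <<'E'
from h import *
S=grab_frame("scene");T=grab_frame("top")
show();p=get_state()["eef_pos"]
print(proj(S,p+[0,0,-.1095]),proj(T,p+[0,0,-.1095]))
crop(S,"s19.png",240,130,60,80,9)
E
```

```text
t: 9.3
eef_pos: [0.4973, 0.089, 0.1694]
ee_rot: [-0.211, 1.569, -2.62]
force: [-0.2, 0.2, -1.0]
width: 0.0235
t 9.4 pos [0.4979 0.0894 0.1703] toolx [-0. -0. -1.] jaw az -138.0 q [ 0.567  0.127 -0.436  0.    -1.008  0.165] F [ 0.43 -0.3   0.12] w 0.0238
[267.94647748 178.3854981 ] [207.77580725 207.7263268 ]
```

View pics/s19.png

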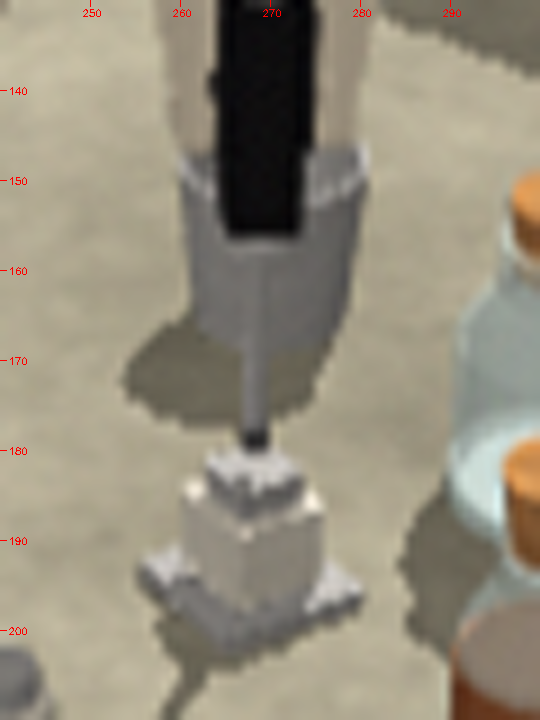

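```bash
python3 -m crank '[[0.006,0,0,0,0,0,0],[0.01,0,0,0,0,0,0],[0.013,0,0,0,0,0,0],[0.0155,0,0,0,0,0,0],[0.0175,0,0,0,0,0,0],[0.0175,0,0,0,0,0,0],[0.0175,0,0,0,0,0,0],[0.0175,0,0,0,0,0,0],[0.0175,0,0,0,0,0,0]]'
python3 - <<'E'
from h import *
show()
S=grab_frame("scene")
crop(S,"s20.png",240,130,60,80,9)
show()
E
```

```text
t: 10.52
eef_pos: [0.4978, 0.0899, 0.1529]
ee_rot: [0.357, 1.571, -2.052]
force: [-1.4, -1.2, 2.9]
width: 0.0239
t 10.53 pos [0.4978 0.0899 0.1529] toolx [-0. -0. -1.] jaw az -138.0 q [ 0.568  0.144 -0.46   0.    -0.967  0.165] F [-1.43 -1.25  2.93] w 0.0239
t 10.57 pos [0.4978 0.0899 0.1529] toolx [-0. -0. -1.] jaw az -138.0 q [ 0.568  0.144 -0.46   0.    -0.967  0.165] F [-1.68 -1.08  2.54] w 0.0237
```

View pics/s20.png

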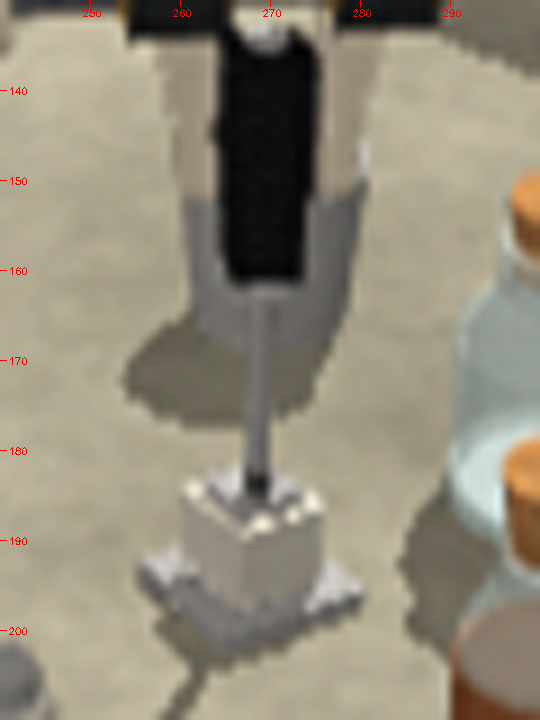

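```bash
python3 -m crank '[[-0.005,0,0,0,0,0,0],[-0.012,0,0,0,0,0,0],[-0.03,0,0,0,0,0,0],[-0.06,0,0,0,0,0,0],[-0.1,0,0,0,0,0,0],[-0.12,0,0,0,0,0,0],[-0.12,0,0,0,0,0,0]]'
python3 - <<'E'
from h import *
show()
a=np.radians(150);zc=np.array([np.sin(np.radians(25))*np.cos(a),np.sin(np.radians(25))*np.sin(a),np.cos(np.radians(25))])
L=np.array([.6423,-.1578,.11])
for back in(.05,0):
  for jz in (-138,): print(back,L+zc*(.06+.1095+back),delta(L+zc*(.06+.1095+back),goal(jz,-zc)))
E
```

```text
t: 11.45
eef_pos: [0.4986, 0.0905, 0.2746]
ee_rot: [2.974, 1.567, 0.565]
force: [0.2, 0.1, -1.9]
width: 0.0238
t 11.45 pos [0.4986 0.0905 0.2746] toolx [ 0.003  0.002 -1.   ] jaw az -138.0 q [ 0.568  0.046 -0.276  0.    -1.244  0.165] F [ 0.16  0.13 -1.85] w 0.0238
0.05 [ 0.56196341 -0.11141765  0.30893456] (array([-0.0346,  0.1925,  0.0879]), array([-0.0281,  0.1252,  0.4161]))
0 [ 0.58026331 -0.1219831   0.26361917] (array([0.0108, 0.2126, 0.0816]), array([-0.0281,  0.1252,  0.4161]))
```

```bash
python3 -m crank '[[-0.006,0.03,0.014,-0.004,0.02,0.065,0],[-0.013,0.07,0.032,-0.01,0.045,0.15,0],[-0.02,0.11,0.05,-0.016,0.07,0.235,0],[-0.027,0.15,0.068,-0.022,0.1,0.32,0],[-0.033,0.18,0.082,-0.026,0.118,0.39,0],[-0.0346,0.1925,0.0879,-0.028,0.125,0.416,0],[-0.0346,0.1925,0.0879,-0.028,0.125,0.416,0],[-0.0346,0.1925,0.0879,-0.028,0.125,0.416,0]]'
python3 - <<'E'
from h import *
S=grab_frame("scene");T=grab_frame("top")
show()
a=np.radians(150);zc=np.array([np.sin(np.radians(25))*np.cos(a),np.sin(np.radians(25))*np.sin(a),np.cos(np.radians(25))])
L=np.array([.6423,-.1578,.11]);s=get_state();Rt=R.from_euler("xyz",s["ee_rot"]).as_matrix()
tip=s["eef_pos"]+.1095*Rt[:,0]
print("axis ang",np.degrees(np.arccos(-Rt[:,0]@zc)),"tip",tip,"want",L+.11*zc,proj(S,tip),proj(T,tip))
print(delta(L+zc*(.06+.1095),goal(-138,-zc)))
crop(S,"s21.png",210,120,90,150,4);crop(T,"t21.png",230,110,110,100,6)
E
```

```text
t: 12.45
eef_pos: [0.5615, -0.1113, 0.3072]
ee_rot: [1.849, 1.137, -0.531]
force: [0.7, -0.0, -1.2]
width: 0.024
t 12.55 pos [ 0.5616 -0.1111  0.3074] toolx [ 0.362 -0.213 -0.907] jaw az -134.9 q [ 0.346 -0.097 -0.593  0.449 -0.839  0.153] F [-0.46 -0.45 -0.71] w 0.0239
axis ang 0.23195831546122012 tip [ 0.6013278  -0.13444365  0.20799171] want [ 0.6020402  -0.134556    0.20969386] [250.79999716 178.86854479] [284.9496088  171.56644956]
(array([ 0.0487,  0.0011, -0.0004]), array([0.0019, 0.0037, 0.0017]))
```

View pics/s21.png

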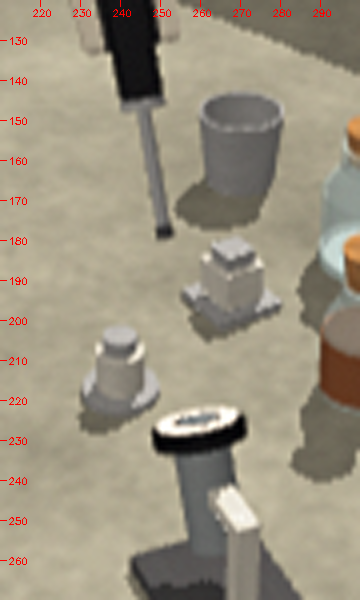

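View pics/t21.png

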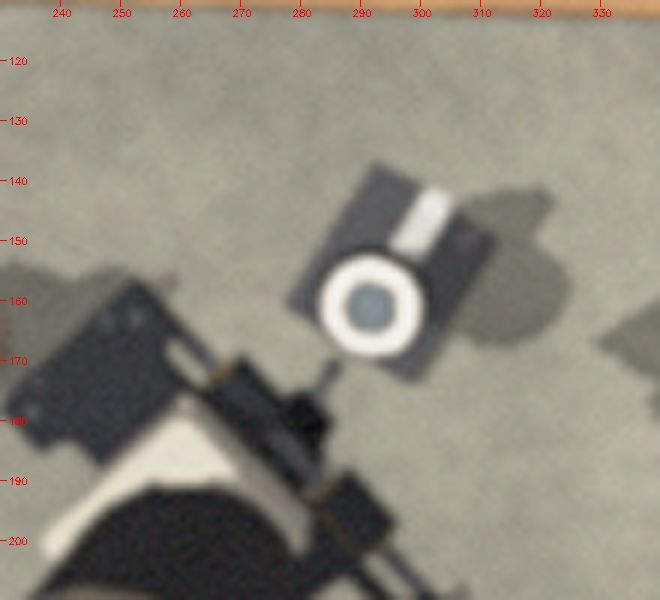

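```bash
python3 -m crank '[[0.012,0.0005,0,0,0.002,0.001,0],[0.026,0.001,0,0,0.003,0.0015,0],[0.04,0.001,0,0,0.0037,0.0017,0],[0.0475,0.001,0,0,0.0037,0.0017,0],[0.0487,0.001,0,0,0.0037,0.0017,0],[0.0487,0.001,0,0,0.0037,0.0017,0],[0.0487,0.001,0,0,0.0037,0.0017,0]]'
cat > chk.py <<'E'
from h import *
import sys
S=grab_frame("scene");T=grab_frame("top")
show()
a=np.radians(150);zc=np.array([np.sin(np.radians(25))*np.cos(a),np.sin(np.radians(25))*np.sin(a),np.cos(np.radians(25))])
L=np.array([.6423,-.1578,.11]);s=get_state();Rt=R.from_euler("xyz",s["ee_rot"]).as_matrix()
tip=s["eef_pos"]+.1095*Rt[:,0]
print("axis ang",np.degrees(np.arccos(-Rt[:,0]@zc)),"tip",tip,"want",L+.06*zc,proj(S,tip),proj(T,tip),proj(S,tip+.13*zc))
print(delta(L+zc*(.06+.1095),goal(-138,-zc)))
k=sys.argv[1]
crop(S,f"s{k}.png",220,130,70,110,7);crop(T,f"t{k}.png",260,120,60,70,10)
E
python3 chk.py 22
```

```text
t: 13.42
eef_pos: [0.5797, -0.1229, 0.2643]
ee_rot: [1.857, 1.133, -0.523]
force: [-0.2, -0.7, -0.7]
width: 0.0237
t 13.53 pos [ 0.5797 -0.1228  0.2642] toolx [ 0.367 -0.212 -0.906] jaw az -134.9 q [ 0.294 -0.036 -0.652  0.495 -0.707  0.128] F [ 0.78 -0.53 -0.9 ] w 0.0238
axis ang 0.07695665837954876 tip [ 0.61987731 -0.14599997  0.16502482] want [ 0.62034011 -0.14512145  0.16437847] [254.33824688 199.39774619] [288.39425566 166.44490044] [244.56441817 143.56769369]
(array([ 0.0006, -0.0004, -0.0009]), array([ 0.0013, -0.0007, -0.0012]))
```

View pics/s22.png

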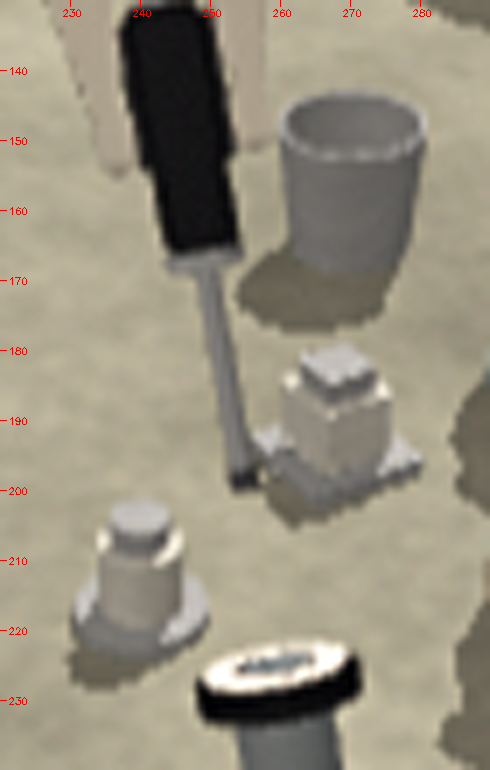

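View pics/t22.png

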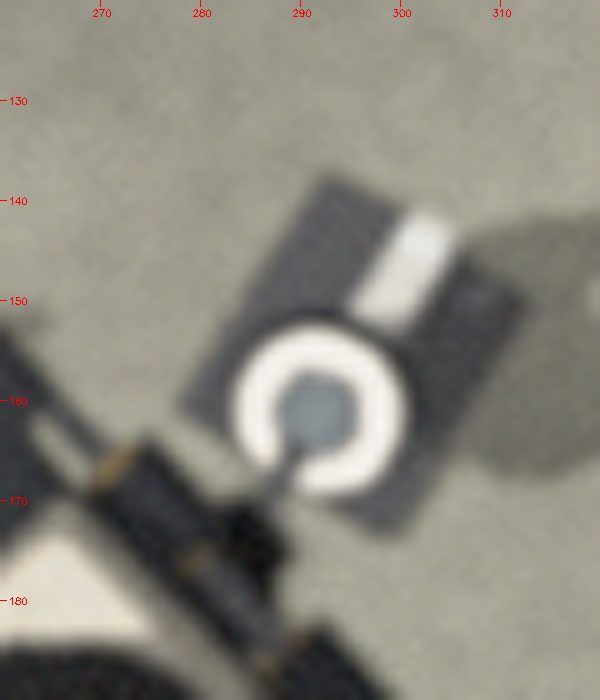

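```bash
python3 -m crank '[[0.0005,-0.0003,-0.0008,0,0,0,0],[0.0005,-0.0003,-0.0008,0,0,0,0],[0.0005,-0.0003,-0.0008,0,0,0,0],[0.0005,-0.0003,-0.0008,0,0,0,0],[0.0005,-0.0003,-0.0008,0,0,0,0],[0.0005,-0.0003,-0.0008,0,0,0,0]]'; python3 chk.py 23
python3 - <<'E'
from h import *
for n in("scene","top"):
    cv2.imwrite(f"pics/{n}_end.png",cv2.cvtColor(grab_frame(n)["pixels"],cv2.COLOR_RGB2BGR))
E
```

```text
t: 14.28
eef_pos: [0.5801, -0.1223, 0.2632]
ee_rot: [1.855, 1.134, -0.524]
force: [0.6, 0.2, -1.4]
width: 0.0239
t 14.38 pos [ 0.5801 -0.1223  0.2632] toolx [ 0.366 -0.212 -0.906] jaw az -134.9 q [ 0.295 -0.034 -0.652  0.497 -0.706  0.126] F [-0.22  0.17 -1.64] w 0.0237
axis ang 0.043616663465279426 tip [ 0.62020857 -0.14553478  0.16398106] want [ 0.62034011 -0.14512145  0.16437847] [254.57215327 199.72897852] [288.21017212 166.35961479] [244.81029605 143.94536662]
(array([-0.0004,  0.    , -0.0004]), array([ 0.0014,  0.0002, -0.0007]))
```

View pics/scene_end.png

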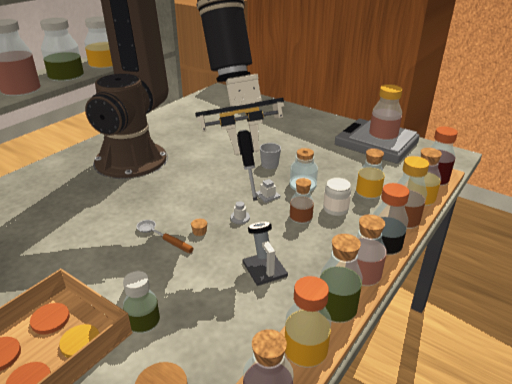

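View pics/top_end.png

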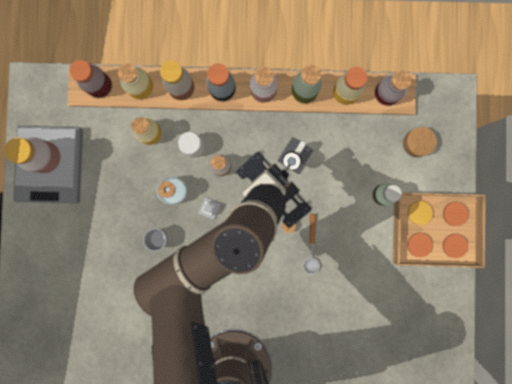

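```bash
python3 -c "
from h import *
from station import job_done
s=get_state();print(abs(s['qd']).max());print(job_done());show()"
```

```text
0.0016127673858865967
the job is handed in; nothing more can be done
None
the job is handed in; nothing more can be done
```

I drew the probe out of the jar, pressed it on the round post and then the square post, and handed the job in at about 14.5 s with the probe still held at the camera's focus point.

- **Presses:** By arm position, the round plunger went down about 7 mm and the square one about 6.6 mm, each held for roughly 0.4 s or more. The push of about 4 N suggests slightly less, around 5–6 mm, still more than the 4 mm needed. The scene view showed the tip centred on both plungers. The sensor also read 1.5–2.5 N sideways while pressing, but pictures afterwards showed no tilt of the probe in the grip.
- **Presentation:** By arm position, the tip is within about 1 mm of the focus point I measured, and the probe is within 0.1° of the camera axis I measured. That axis heading came from the edges of the camera stand and is good to about 3°, which makes the probe's direction uncertain by about 1°. The tip and rod direction in both pictures agreed, to about a pixel (3 mm). The arm was still, and the only load on it was about the probe's own weight.
- **Bench:** In the last pictures the jar stands in its place and I saw nothing else moved. The stopper is partly hidden by the gripper in the top view but clear in the scene view.
- **Disagreement between views:** The two cameras differed by 1–4 mm on the probe and posts. I used averages and checked against the scene view before each press.

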